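# Refit the knob of the lunch-box drying plate and hold it pressed

## Robot

A 6-joint arm with a two-finger parallel gripper is mounted at the origin on the work surface. World frame = base frame: x ahead of the robot, y to its left, z up, the work surface at z = 0. Lengths are in mm, angles in rad, forces in N, time in s.
With the tool pointing down it reaches from about 300 to 775 mm from the base axis. Payload 14.6 kg.
Tool frame: the origin (TCP) lies between the finger pads; the fingertips stand 8 mm ahead of it and the grasp point (between the pads) lies 11 mm behind it; z points along the fingers, y is the direction in which the jaws open and shut (so a half turn about z gives the same grasp; the last joint's range is limited). The gripper opens to 94 mm and grips with 3 to 60 N. Pads are 16 mm wide; open, the fingers measure 119 mm over their backs; the gripper's body (75 mm by 177 mm) begins 78 mm behind the grasp point.
Start: joints at [1.225, 0.3, 1.521, -0, 1.321, -0.067], TCP at [151.359, 528.753, 213.446] pointing down, gripper open.
Joint ranges: [-3.03, 3.03], [-0.79, 2.21], [0.23, 2.52], [-1.04, 4.18], [0, 3.07], [-2.55, 2.55]. Speed limits (rad/s): [2.22, 2.22, 2.57, 3.14, 3.14, 3.14].

## Interface

Orientations are given as [roll, pitch, yaw] about the fixed x, y, z axes, in that order (R = Rz(yaw) Ry(pitch) Rx(roll)).
In Python, from cell import manip gives the robot as it stands. The module is installed in compiled form; this text tells all that it offers.
- The arm moves only by the tool send_rows, never from a script. Its argument "series" is a list that holds one entry, the list of rows, each a list of 5 numbers: the opening, from 0 (shut) to 1 (fully open), then the shift along the tool's x, y, z in mm, then the turn about the tool's z in degrees. In form: [[[gripper, dx, dy, dz, roll], ...]]. A call has 1 to 10 rows; each row is the pose to reach, as a shift and turn from the pose commanded when the call began, along the tool's axes at that moment; what a row does not reach only later rows make up. A row lasts 1/10 s, in which the tool goes at most 50 mm and 8.59 degrees, less where a joint would pass 70% of its speed; a pose out of reach is approached as far as the arm can. A call with a gripper value outside its range is refused whole. The fingers move at their own pace and stop on an object; "newtons" is the grip in N (left out, the last holds). Time passes only in rows, so rows that repeat a pose let the fingers close. It gives the time, the measured TCP pose, the force and the opening at its end, in the units of the state.
- manip.read_state(): the state, without advancing time (a new reading comes with each control period).
- manip.camera(name): name is "side" or "top"; returns a dict with "img" (400x640x3 uint8, red, green, blue), "vfov" (degrees; the focal length in pixels is half the picture's height over the tangent of half this angle, whatever the lens; pixels are square), "cx", "cy" (the principal point, pixels), "pose" (4x4, takes a point from camera to world coordinates). Camera axes: x right, y down, z forward; pixel columns grow to the right and rows downward; lengths in mm; the calibration is good to about 2 mm. A picture is of the moment at which its call begins. There is no depth.
- manip.sign_off(): hands the job in, once; it reports no verdict.
Trained networks look in a picture, given as the dict that the camera call returned (one of the last four; its "shot" number tells which), for a name from the list of things; names that differ only in an ending like _2 or _b are one class to them, and where a whole thing is asked for, a point or a joint stands for the part that bears it (a point fixed in the world has none). Each returns a list of dicts, best first, with "conf" (0 to 1); they miss things now and then, are a little off and sometimes report something else, mostly with a low value. They report only what shows in the picture. A call takes as long as a camera call. They do not tell look-alikes from the thing itself.
- manip.find_in(target, picture): "rect" ([left, top, width, height] in pixels, round what is visible of it).
- manip.silhouettes(target, picture): "pixels" (400x640 bool, what is visible of it) and "rect" ([left, top, width, height] in pixels, round what is visible of it).
The state is a dict: "clock": time; "joints": joint angles; "qd": joint speeds; "effort": joint torques, N m; "eef_pos": TCP position; "eef_rot": TCP orientation; "wrist_force": force on the tool from outside, world axes, zero at the start; "moment": the same for the moment, N m; "finger_gap": finger opening in mm.
Only numpy, scipy, OpenCV 4.12 (cv2) and the standard library are available. Lean on these libraries where they do the work, as an engineer would, in place of code of your own. Each camera call takes 0.05 s, during which the arm holds its last target. There are 200 camera calls.

## Task

Finish loading the drying plate: stand the green food cup from the counter upright on it, in line between the two green cups already there and touching neither, and let go of it. Then take the black control knob that was off for washing, turn it so that its pointer agrees with the white mark beside the D-shaped shaft, push it fully home on the shaft and press it all the way down against the spring. Finish still holding the knob pressed down, and leave everything else where it stands.

Things in the scene. Friction and masses are not known exactly. Their poses are not given: they have to be found in the camera images.
- cup_mid (a point): Centre, half-way up (21 mm above its foot), of the loose green silicone food cup that starts alone on the counter: a firm open round cup 42 mm tall, 54 mm across the rim and 49 mm across the foot, walls 3 mm, about 35 g. Local z is up. It is gripped across its outside.
- cup_a_mid (a point): Centre, half-way up, of the green cup (same shape) at the left end of the row on the drying plate; leave it there.
- cup_b_mid (a point): Centre, half-way up, of the green cup (same shape) at the right end of the row on the drying plate, nearer the control; leave it there. The gap between cups a and b has 12 to 21 mm to spare on each side of a third cup set midway.
- dryer: The fixed drying plate, a white slab 150 (x) x 340 (y) x 50 mm; origin at the centre of its underside, z up. Its flat top is 50 mm above the counter. The cups stand in a row along local y on the line x = 0 (aluminium part, y from -70 to 160 mm). The control shaft stands upright at local x = 0, y = -130 mm on the grey part.
- shaft_top (a point): Centre of the top end of the upright brass-coloured D-shaft, 77 mm above the counter at rest. Local z up; local x points to the shaft's flat, as does the white mark on the black collar at its foot (52 mm across, 3 mm thick). Shaft 16 mm in diameter, flat 2 mm from the axis, top edge bevelled 1.5 mm, 24 mm tall above the collar. Starts within 0.8 rad of world x; resists turning (0.5 N m).
- shaft (a joint): How far the shaft is pressed down, m: 0 at rest, 0.006 at its stop. A spring pushes it back up with 3 N at rest rising to 9 N at the stop.
- knob_mid (a point): Centre, half-way up (21 mm above its foot), of the loose black knob, about 110 g, standing socket down on the counter. Above a grey round flange (46 mm across, 5 mm tall) it is a flat-sided bar 44 mm long (local x), 26 mm wide (local y), its top 42 mm above the foot; gripped across the 26 mm. Local z up; local x points to the end with the white pointer line.
- knob_pointer (a point): Point on the pointer end face of the knob, 22 mm along local x from knob_mid. The flat of the knob's D socket is on this side. The socket opens below, on the axis, 16 mm deep, 1 mm play round the shaft. Fully home the shaft's end meets the socket's bottom and knob_mid is 5 mm above shaft_top; pressed fully down, the knob's foot is 2 mm above the collar.
- bento: Red two-tier bento box, 104 x 174 x 97 mm, origin under its centre; a bystander.
- chopstick_case: Stainless steel chopstick case, 28 x 210 x 18 mm, origin under its centre; a bystander.
- soy_dish: White ceramic soy dish, 86 mm across, 22 mm tall, origin under its centre; a bystander.
Things that resemble listed ones, but are neither listed nor needed, are in the scene too. What is shaped like the part that bears cup_b_mid but orange is not meant.

How it is judged:
By the outcome, as a careful person would: the job done as asked, in the order asked, and still so for the second after the job is handed in, while the arm keeps its last pose, push and grip.
It also fails if it takes over 58 s, if anything falls off the work surface, if the arm or the gripper's body presses on something with over 40 N, if the wrist force passes 120 N, or if a joint passes its speed limit or range.

## Working session

There is one attempt and no reset: what is moved stays moved. The work goes in short steps, Python scripts to look and compute and a tool call to move; the robot and the scene stay as the last step left them, time stands still between calls to the robot, and variables do not carry over. Pictures are saved under pics/ and viewed, about 8 in all and at most 12, crops included, and the job is handed in when it is done.

Besides the shell and the picture viewer there is one more tool, called after "Request:" as a command line: name --argument value ..., lists and objects as JSON in quotes. send_rows: Moves the arm, as the interface text tells. Its arguments: {"type":"object","properties":{"series":{"type":"array"},"newtons":{"type":"number"}},"required":["series"]}

```bash
mkdir -p pics; python3 - <<'E'
from cell import manip
import cv2,numpy as np
s=manip.read_state();print(s)
for n in("side","top"):
    p=manip.camera(n);cv2.imwrite(f"pics/{n}0.png",p["img"][:,:,::-1])
    print(n,p["vfov"],p["cx"],p["cy"],p["pose"].round(3).tolist() if hasattr(p["pose"],'round') else p["pose"],[k for k in p])
    for t in("cup_mid","knob_mid","dryer","shaft_top","shaft","bento"):
        print(t,[(np.round(d["rect"]).tolist(),round(d["conf"],2)) for d in manip.find_in(t,p)])
E
```

```text
{'clock': 0.0, 'joints': array([ 1.22535875e+00,  3.00480263e-01,  1.52153511e+00,  1.08233530e-06,
        1.32070803e+00, -6.65902429e-02]), 'qd': array([-2.14009516e-03,  3.29710886e-03,  3.22312274e-04, -1.26048782e-03,
       -9.05209915e-04, -3.22276145e-05]), 'effort': array([-2.14758670e-04, -5.31811917e+01, -3.52731693e+01,  7.06837233e-02,
        2.44475668e-02, -1.32250907e-04]), 'eef_pos': array([151.30315826, 528.53248361, 212.90074733]), 'eef_rot': array([-3.14046448e+00, -7.62875385e-05,  2.86274501e+00]), 'wrist_force': array([-0.6649565 ,  0.36679697,  0.67640734]), 'moment': array([-0.03386076, -0.00514216,  0.00743105]), 'finger_gap': 93.77738811373081}
side 55.059535284177905 317.92171925427215 200.04580592095397 [[-0.989, -0.106, 0.106, 496.907], [-0.15, 0.739, -0.657, 564.71], [-0.009, -0.666, -0.746, 797.651], [0.0, 0.0, 0.0, 1.0]] ['img', 'vfov', 'cx', 'cy', 'pose', 'shot']
cup_mid [([350.0, 142.0, 15.0, 20.0], 0.61)]
knob_mid [([364.0, 181.0, 20.0, 20.0], 0.61)]
dryer [([267.0, 222.0, 97.0, 153.0], 0.93)]
shaft_top [([365.0, 183.0, 18.0, 16.0], 0.67)]
shaft [([335.0, 228.0, 1.0, 13.0], 0.48)]
bento [([184.0, 206.0, 72.0, 92.0], 0.7)]
top 47.5673121802154 316.154087664439 198.87376446995665 [[-0.012, -0.985, 0.169, 417.371], [-1.0, 0.013, 0.004, -55.596], [-0.006, -0.169, -0.986, 1067.225], [0.0, 0.0, 0.0, 1.0]] ['img', 'vfov', 'cx', 'cy', 'pose', 'shot']
cup_mid [([428.0, 222.0, 27.0, 16.0], 0.82)]
knob_mid [([363.0, 246.0, 16.0, 20.0], 0.84)]
dryer [([153.0, 182.0, 152.0, 74.0], 0.75)]
shaft_top []
shaft [([228.0, 203.0, 26.0, 22.0], 0.7)]
bento [([211.0, 87.0, 82.0, 52.0], 0.6)]
```

```bash
python3 - <<'E'
import cv2,numpy as np
a=cv2.imread("pics/side0.png");b=cv2.imread("pics/top0.png")
cv2.imwrite("pics/both.png",cv2.resize(np.vstack([a[50:400],b[50:350]]),None,fx=.92,fy=.92) if 0 else np.vstack([a[100:400],b[50:350]]))
E
```

```text
(no output)
```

View pics/both.png

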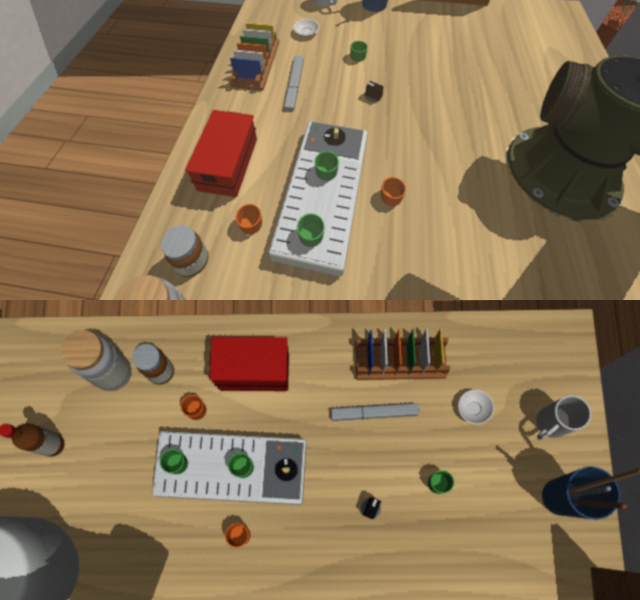

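The combined view shows side on top (row offset 100) and top below (row offset -250). In the top picture the loose cup is at about (441,232), the knob at (371,257), the shaft at (286,219), and cups a and b at (173,211) and (240,214). Next I'll measure them with geometric model fits.

```bash
cat >h.py <<'E'
from cell import manip
import cv2,numpy as np
from scipy.optimize import least_squares
def proj(p,P):
    T=np.array(p["pose"]);q=(np.atleast_2d(P)-T[:3,3])@T[:3,:3];f=200/np.tan(np.radians(p["vfov"]/2))
    return q[:,:2]/q[:,2:]*f+[p["cx"],p["cy"]]
def ray(p,uv,z):
    T=np.array(p["pose"]);f=200/np.tan(np.radians(p["vfov"]/2))
    d=T[:3,:3]@np.array([(uv[0]-p["cx"])/f,(uv[1]-p["cy"])/f,1]);o=T[:3,3];return (o+d*(z-o[2])/d[2])
def circ(x,y,z,r):
    t=np.linspace(0,2*np.pi,60);return np.c_[x+r*np.cos(t),y+r*np.sin(t),0*t+z]
def cup(x,y,z0): return np.r_[circ(x,y,z0,24.5),circ(x,y,z0+42,27)]
def cent(p,P):
    m=cv2.moments(cv2.convexHull(proj(p,P).astype(np.float32)));return np.array([m["m10"],m["m01"]])/m["m00"],m["m00"]
def blobs(mask,amin=60):
    n,l,s,c=cv2.connectedComponentsWithStats(mask.astype(np.uint8));return [(c[i],s[i,4],s[i,:4]) for i in range(1,n) if s[i,4]>amin]
def green(p):
    h=cv2.cvtColor(p["img"],cv2.COLOR_RGB2HSV);return (h[...,0]>42)&(h[...,0]<85)&(h[...,1]>110)
def fitc(p,model,c,x0=(400,0)):
    return least_squares(lambda v:cent(p,model(*v))[0]-c,x0,x_scale=100,diff_step=1e-3).x
E
python3 - <<'E'
from h import *
big=[]
for n in("top","side"):
    p=manip.camera(n)
    for c,a,r in blobs(green(p)):
        z=ray(p,c,20)
        for z0 in (0,50):
            v=fitc(p,lambda x,y:cup(x,y,z0),c,z[:2]);print(n,c.round(1),a,r,z0,v.round(1),"model area",round(cent(p,cup(*v,z0))[1]))
    np.save(n+"0.npy",p["img"])
    for u,v in ((371,257),(286,219)) if n=="top" else ((374,191),(336,234)):
        big.append(cv2.resize(p["img"][v-20:v+20,u-26:u+26],None,fx=7,fy=7,interpolation=cv2.INTER_CUBIC))
g=np.vstack([np.hstack(big[:2]),np.hstack(big[2:])]);cv2.imwrite("pics/z.png",g[:,:,::-1]);print(g.shape)
E
```

```text
top [411.1 100.9] 239 [407  80   9  41] 0 [ 833.2 -284. ] model area 499
top [411.1 100.9] 239 [407  80   9  41] 50 [ 813.2 -273. ] model area 551
top [173.  211.2] 472 [161 200  26  23] 0 [571.5 280.2] model area 523
top [173.  211.2] 472 [161 200  26  23] 50 [564.1 264. ] model area 577
top [240.1 214.9] 430 [228 203  25  24] 0 [560.4 123.7] model area 476
top [240.1 214.9] 430 [228 203  25  24] 50 [553.5 115. ] model area 526
top [440.8 231.6] 455 [428 220  26  23] 0 [ 516.  -336.2] model area 514
top [440.8 231.6] 455 [428 220  26  23] 50 [ 511.3 -322.6] model area 567
side [358.2 150.4] 245 [351 142  16  19] 0 [ 516.3 -335.7] model area 326
side [358.2 150.4] 245 [351 142  16  19] 50 [ 515.1 -277.6] model area 372
side [323.7 266.8] 101 [316 255  21  18] 0 [562.3  88.5] model area 540
side [323.7 266.8] 101 [316 255  21  18] 50 [558.1 119.3] model area 617
side [307.  333.5] 176 [298 321  25  20] 0 [573.9 251.9] model area 688
side [307.  333.5] 176 [298 321  25  20] 50 [568.9 272.2] model area 786
(560, 728, 3)
```

View pics/z.png

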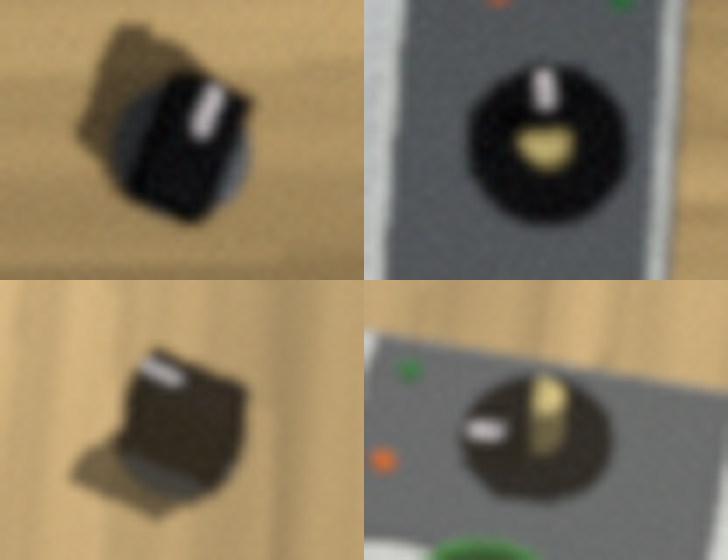

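Top crops: the knob's white line points up and slightly right at about (375,253), and the shaft's collar mark points up at about (286,212). The side crops agree with both. Now the precise fits.

```bash
cat >>h.py <<'E'
def knob(x,y,z0,yaw):
    c,s=np.cos(yaw),np.sin(yaw);R=np.array([[c,-s],[s,c]])
    b=np.array([[22,13],[22,-13],[-22,13],[-22,-13]])@R.T+[x,y]
    return np.r_[circ(x,y,z0,23),circ(x,y,z0+5,23),np.c_[b,[z0+42]*4],np.c_[b,[z0+5]*4]]
def roi(p,u,v,w=14):
    m=np.zeros((400,640),bool);m[int(v)-w:int(v)+w+1,int(u)-w:int(u)+w+1]=1;return m
def linefit(p,u,v,z,w=12,thr=120):
    i=p["img"].astype(float);wt=np.clip(i.min(2)-thr,0,None)*roi(p,u,v,w)
    ys,xs=np.nonzero(wt);q=np.array([ray(p,(a,b),z)[:2] for a,b in zip(xs,ys)]);k=wt[ys,xs]
    c=(q*k[:,None]).sum(0)/k.sum();e,V=np.linalg.eigh(np.cov(q.T,aweights=k));return c,V[:,1],e,len(k)
E
python3 - <<'E'
from h import *
for n in("top","side"):
    p=manip.camera(n);i=p["img"].astype(float)
    for t in("cup_mid","knob_mid","shaft_top","dryer"):
        for d in manip.silhouettes(t,p):
            m=d["pixels"];ys,xs=np.nonzero(m);c=np.array([xs.mean(),ys.mean()])
            if t=="cup_mid":
                z0=0 if (c[1]<165 or c[0]>400) else 50
                print(n,t,round(d["conf"],2),c.round(1),m.sum(),fitc(p,lambda x,y:cup(x,y,z0),c,ray(p,c,z0+20)[:2]).round(1))
            elif t=="knob_mid": print(n,t,round(d["conf"],2),c.round(1),m.sum(),fitc(p,lambda x,y:knob(x,y,0,-.4),c,ray(p,c,20)[:2]).round(1),cent(p,knob(414,-175,0,-.4))[1])
            elif t=="dryer":
                r=cv2.minAreaRect(np.float32(np.c_[xs,ys]));print(n,t,r,m.sum(),[ray(p,q,50)[:2].round() for q in cv2.boxPoints(r)])
            else: print(n,t,round(d["conf"],2),d["rect"])
    kz,sz=((375,253),(286,212)) if n=="top" else ((371,184),(329,235))
    dark=i.max(2)<75
    for nm,u,z in(("knob",kz,42),("mark",sz,53)):
        c,v,e,k=linefit(p,*u,z,8 if nm=="knob" else 6,thr=130);print(n,nm,c.round(1),"yaw",np.arctan2(*(v*np.sign(v[0]))[::-1]).round(3),e.round(1),k)
    u=(286,220) if n=="top" else (334,237)
    # collar: fill dark + inside
    m=(dark&roi(p,*u,13)).astype(np.uint8)
    n_,l,s,c_=cv2.connectedComponentsWithStats(m);j=1+np.argmax(s[1:,4])
    h=cv2.convexHull(np.argwhere(l==j)[:,::-1].astype(np.float32));M=cv2.moments(h);c=(M["m10"]/M["m00"],M["m01"]/M["m00"])
    print(n,"collar",np.round(c,1),M["m00"],ray(p,c,53)[:2].round(1),cent(p,circ(550,15,53,26))[1])
    g=((i[...,0]-i[...,2])>40)&roi(p,u[0],u[1]-(0 if n=="top" else 3),9);b=blobs(g,3);print("gold",[(x[0].round(1),x[1],ray(p,x[0],77)[:2].round(1)) for x in b])
E
```

```text
top cup_mid 0.6 [441.7 231.1] 464 [ 517.2 -338.2]
top knob_mid 0.71 [371. 257.] 335 [ 460.4 -176.4] 355.2318707113154
top dryer ((229.7784881591797, 217.48770141601562), (151.377685546875, 67.0077896118164), 3.1798300743103027) 8767 [array([488., 316.]), array([641., 315.]), array([617., -32.]), array([465., -22.])]
top knob [ 470.1 -180.7] yaw -0.42 [ 1.2 14. ] 13
top mark [564.4  17.8] yaw 0.095 [1.4 6.4] 9
top collar [285.8 219.4] 448.0 [545.8  17. ] 414.44559693080373
gold [(array([285.6, 219.5]), np.int32(31), array([542.4,  15.6]))]
side cup_mid 0.84 [358.  150.9] 269 [ 516.5 -333.4]
side knob_mid 0.52 [372.9 191.8] 319 [ 461.6 -173.3] 329.5289564742707
side knob_mid 0.3 [335.4 233.4] 27 [546.6 -16.7] 329.5289564742707
side knob_mid 0.18 [222.2 253.4] 4374 [810.7  82.5] 329.5289564742707
side shaft_top 0.55 [333.1, 231.9, 4.1, 5.4]
side dryer ((319.24249267578125, 296.0659484863281), (78.48371887207031, 148.32920837402344), 12.200469017028809) 9000 [array([641., 325.]), array([649., -35.]), array([455., -10.]), array([494., 333.])]
side knob [ 471.5 -181. ] yaw -0.454 [ 1.5 12.5] 6
side mark [565.4  17.3] yaw -0.006 [2.1 6.3] 9
side collar [334.2 236.4] 272.0 [546.9  18.9] 296.12868745811284
gold [(array([340.2, 225.3]), np.int32(11), array([535.3,   2. ])), (array([335.9, 230.8]), np.int32(31), array([543.4,  19.8]))]
```

Request:
send_rows --series '[[[1,-46,-40,0,8],[1,-91,-80,0,16],[1,-137,-119,0,24],[1,-182,-159,0,32],[1,-228,-199,0,40],[1,-274,-239,0,48],[1,-319,-279,0,56],[1,-365,-318,0,64],[1,-410,-358,0,72],[1,-456,-398,0,78]]]'

```text
clock: 2.3
eef_pos: [423.8, 107.0, 213.8]
eef_rot: [3.141, -0.0, 1.496]
wrist_force: [0.6, 0.3, -0.5]
finger_gap: 93.9
```

```bash
cat >>h.py <<'E'
def go(x=None,y=None,z=None,yaw=None):
    s=manip.read_state();e=s["eef_pos"];w=s["eef_rot"][2];d=np.array([x-e[0],y-e[1]])
    print("t",round(s["clock"],2),"at",e.round(1),"rot",s["eef_rot"].round(3),"F",s["wrist_force"].round(1),"gap",round(s["finger_gap"],1),"q",s["joints"].round(2))
    r=0 if yaw is None else np.degrees((w-yaw+np.pi)%(2*np.pi)-np.pi)
    print("dx %.1f dy %.1f dz %.1f roll %.1f"%(np.cos(w)*d[0]+np.sin(w)*d[1],np.sin(w)*d[0]-np.cos(w)*d[1],e[2]-z,r))
E
python3 -c "
from h import *
go(516.5,-336,100,1.5)"
```

```text
t 2.3 at [423.8 107.  213.8] rot [ 3.141 -0.     1.496] F [ 0.6  0.3 -0.5] gap 93.9 q [0.16 0.04 1.82 0.   1.28 0.24]
dx -434.8 dy 125.7 dz 113.8 roll -0.2
```

Request:
send_rows --series '[[[1,-43,13,11,0],[1,-87,25,22,0],[1,-130,38,33,0],[1,-174,50,44,0],[1,-217,63,55,0],[1,-261,76,66,0],[1,-304,88,77,0],[1,-348,101,88,0],[1,-391,113,100,0],[1,-435,126,114,0]]]'

```text
clock: 3.3
eef_pos: [518.7, -335.6, 99.1]
eef_rot: [3.141, 0.0, 1.501]
wrist_force: [-0.2, 0.3, 0.6]
finger_gap: 93.9
```

```bash
python3 -c "
from h import *
go(516.5,-336,14,1.5)"
```

```text
t 3.3 at [ 518.7 -335.6   99.1] rot [3.141 0.    1.501] F [-0.2  0.3  0.6] gap 93.9 q [-0.63  0.56  1.43  0.    1.15 -0.56]
dx -0.5 dy -2.2 dz 85.1 roll 0.1
```

Request:
send_rows --series '[[[1,0,-2,35,0],[1,0,-2,70,0],[1,0,-2,85,0],[0.4,0,-2,85,0],[0.4,0,-2,85,0],[0.4,0,-2,85,0],[0.4,0,-2,85,0],[0.4,0,-2,85,0],[0.4,0,-2,85,0],[0.4,0,-2,85,0]]]' --newtons 15

```text
clock: 4.3
eef_pos: [516.9, -333.7, 15.2]
eef_rot: [3.141, 0.0, 1.501]
wrist_force: [-1.1, 1.5, 5.5]
finger_gap: 53.7
```

Request:
send_rows --series '[[[0.4,0,0,0,0],[0.4,0,0,0,0],[0.4,0,0,-40,0],[0.4,0,0,-80,0],[0.4,0,0,-120,0],[0.4,0,0,-160,0],[0.4,0,0,-160,0]]]'

```text
clock: 5.0
eef_pos: [518.2, -334.6, 180.5]
eef_rot: [3.134, 0.005, 1.501]
wrist_force: [0.2, -0.2, -0.5]
finger_gap: 53.4
```

```bash
python3 - <<'E'
from h import *
go(559,190,170,1.5)
c=[]
for n in("top","side"):
    p=manip.camera(n);u,v=proj(p,[517,-335,170])[0].astype(int);print(u,v)
    a=cv2.copyMakeBorder(p["img"],60,60,60,60,cv2.BORDER_CONSTANT)[v:v+120,u:u+120];c.append(cv2.resize(a,None,fx=3,fy=3))
cv2.imwrite("pics/lift.png",np.hstack(c)[:,:,::-1])
E
```

```text
t 5.0 at [ 518.2 -334.6  180.5] rot [3.134 0.005 1.501] F [ 0.2 -0.2 -0.5] gap 53.4 q [-0.63  0.47  1.37  0.    1.3  -0.56]
dx 526.2 dy 4.4 dz 10.5 roll 0.1
458 224
361 110
```

View pics/lift.png

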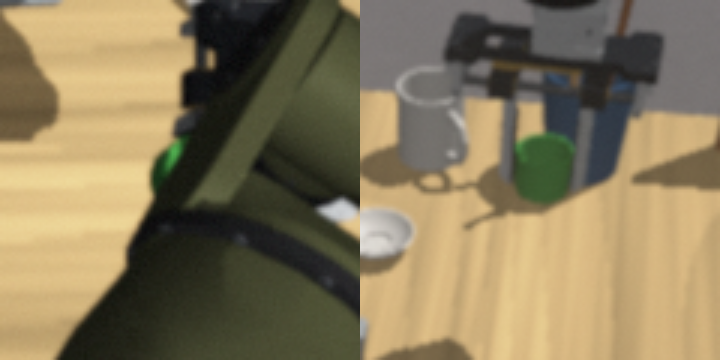

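Side view: the cup is held upright between the fingers at about (183,55) in the crop. I'll carry it to the plate.

Request:
send_rows --series '[[[0.4,45,0,0,0],[0.4,100,1,0,0],[0.4,150,1,0,0],[0.4,200,2,0,0],[0.4,250,2,0,0],[0.4,300,3,0,0],[0.4,350,3,0,0],[0.4,400,3,0,0],[0.4,450,4,0,0],[0.4,490,4,0,0]]]'

```text
clock: 6.1
eef_pos: [553.6, 157.2, 172.6]
eef_rot: [-3.139, 0.001, 1.502]
wrist_force: [1.6, 0.0, -0.5]
finger_gap: 53.4
```

```bash
python3 -c "
from h import *
go(558.5,191.5,100,1.501)"
```

```text
t 6.1 at [553.6 157.2 172.6] rot [-3.139e+00  1.000e-03  1.502e+00] F [ 1.6  0.  -0.5] gap 53.4 q [0.21 0.39 1.49 0.   1.26 0.28]
dx 34.5 dy 2.5 dz 72.6 roll 0.1
```

Request:
send_rows --series '[[[0.4,20,2,10,0],[0.4,34,2,30,0],[0.4,34,2,47,0],[0.4,34,2,47,0],[0.4,34,2,47,0]]]'

```text
clock: 6.6
eef_pos: [558.5, 188.5, 126.7]
eef_rot: [-3.14, 0.001, 1.501]
wrist_force: [0.7, -0.8, 0.1]
finger_gap: 53.3
```

```bash
python3 - <<'E'
from h import *
go(558.5,191.5,66,1.501)
c=[]
for n in("top","side"):
    p=manip.camera(n);u,v=proj(p,[558,190,80])[0].astype(int)
    a=cv2.copyMakeBorder(p["img"],60,60,60,60,cv2.BORDER_CONSTANT)[v:v+120,u:u+120];c.append(cv2.resize(a,None,fx=3,fy=3));print(n,u,v)
    m=green(p);
    for b in blobs(m,25): print(n,b[0].round(1),b[1],[fitc(p,lambda x,y:cup(x,y,z0),b[0],ray(p,b[0],z0+20)[:2]).round(1) for z0 in(50,104)])
cv2.imwrite("pics/pre.png",np.hstack(c)[:,:,::-1])
E
```

```text
t 6.6 at [558.5 188.5 126.7] rot [-3.140e+00  1.000e-03  1.501e+00] F [ 0.7 -0.8  0.1] gap 53.3 q [ 0.26  0.47  1.5  -0.    1.18  0.33]
dx 3.0 dy -0.2 dz 60.7 roll 0.0
top 206 213
top [411.1 100.9] 239 [array([ 813.3, -273. ]), array([ 791.7, -261.1])]
top [207.4 208.7] 219 [array([568.4, 187.8]), array([560.2, 174.4])]
top [240.2 214.9] 424 [array([553.5, 114.9]), array([546. , 105.5])]
side 318 294
side [322.4 260.9] 35 [array([563.2, 104.6]), array([558.3, 138.9])]
side [314.3 276.2] 266 [array([574.8, 145.4]), array([569. , 176.7])]
side [306.9 336.3] 83 [array([568.2, 277.7]), array([562.9, 299.2])]
```

View pics/pre.png

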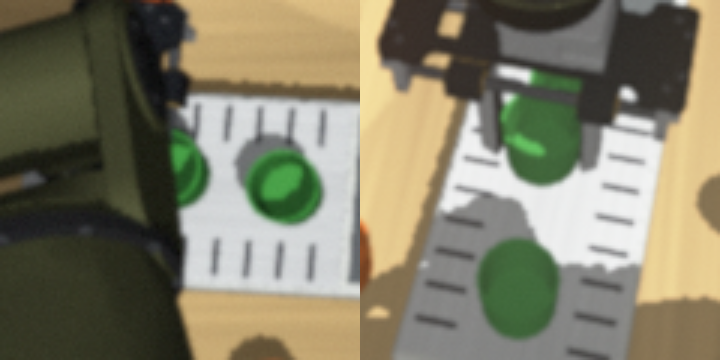

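The view is clear: the cup hangs in line between cup b and cup a, with the fingers along the plate's short side. Lowering it now.

Request:
send_rows --series '[[[0.4,3,0,20,0],[0.4,3,0,40,0],[0.4,3,0,54,0],[0.4,3,0,58,0],[0.4,3,0,60,0],[0.4,3,0,61,0],[0.4,3,0,61,0]]]'

```text
clock: 7.4
eef_pos: [559.4, 191.8, 67.1]
eef_rot: [3.141, -0.0, 1.501]
wrist_force: [1.2, 1.0, 0.7]
finger_gap: 53.3
```

Request:
send_rows --series '[[[0.4,0,0,1,0],[0.4,0,0,1.5,0],[0.4,0,0,1.5,0],[0.4,0,0,1.5,0]]]'

```text
clock: 7.8
eef_pos: [559.2, 191.8, 65.3]
eef_rot: [3.141, -0.0, 1.501]
wrist_force: [-0.4, -0.3, 2.4]
finger_gap: 53.7
```

Request:
send_rows --series '[[[0.7,0,0,0,0],[0.8,0,0,0,0],[0.85,0,0,0,0],[0.85,0,0,0,0],[0.85,0,0,-20,0],[0.85,0,0,-60,0],[0.85,0,0,-100,0],[0.85,0,0,-100,0]]]'

```text
clock: 8.6
eef_pos: [561.0, 192.3, 170.6]
eef_rot: [3.134, -0.003, 1.502]
wrist_force: [0.5, -0.3, -0.2]
finger_gap: 79.9
```

```bash
python3 -c "
from h import *
go(460.5,-175.3,110,2.70)"
```

```text
t 8.6 at [561.  192.3 170.6] rot [ 3.134e+00 -3.000e-03  1.502e+00] F [ 0.5 -0.3 -0.2] gap 79.9 q [ 0.27  0.43  1.45 -0.    1.26  0.34]
dx -373.7 dy -74.9 dz 60.6 roll -68.7
```

Request:
send_rows --series '[[[0.85,-45,-9,0,-8],[0.85,-90,-18,0,-16],[0.85,-135,-27,0,-24],[0.85,-180,-36,0,-32],[0.85,-225,-45,0,-40],[0.85,-270,-54,0,-48],[0.85,-315,-63,15,-56],[0.85,-350,-70,35,-64],[0.85,-373,-75,50,-69],[0.85,-373,-75,60,-69]]]'

```text
clock: 9.6
eef_pos: [457.0, -177.4, 103.3]
eef_rot: [-3.141, -0.002, 2.707]
wrist_force: [0.1, 1.0, -0.3]
finger_gap: 80.1
```

```bash
python3 - <<'E'
from h import *
go(460.5,-175.3,110,2.70)
c=[]
for n in("top","side"):
    p=manip.camera(n);u,v=proj(p,[550,170,60])[0].astype(int)
    a=cv2.copyMakeBorder(p["img"],60,60,60,60,cv2.BORDER_CONSTANT)[v:v+120,u:u+120];c.append(cv2.resize(a,None,fx=3,fy=3));
    for b in blobs(green(p),25): print(n,b[0].round(1),b[1],fitc(p,lambda x,y:cup(x,y,50),b[0],ray(p,b[0],70)[:2]).round(1))
    u,v=proj(p,[460,-175,40])[0].astype(int)
    a=cv2.copyMakeBorder(p["img"],60,60,60,60,cv2.BORDER_CONSTANT)[v+15:v+105,u+15:u+105];cv2.imwrite(f"pics/k{n}.png",a)
    c[-1]=np.vstack([c[-1][:330],cv2.resize(a,(360,360))[45:315]])
cv2.imwrite("pics/placed.png",np.hstack(c)[:,:,::-1])
E
```

```text
t 9.6 at [ 457.  -177.4  103.3] rot [-3.141e+00 -2.000e-03  2.707e+00] F [ 0.1  1.  -0.3] gap 80.1 q [-0.44  0.3   1.8  -0.    1.04 -1.58]
dx -2.3 dy 3.4 dz -6.7 roll 0.4
top [411.1 101. ] 236 [ 812.9 -273. ]
top [173.  211.3] 467 [563.9 263.9]
top [206.5 212.5] 447 [560.1 189.6]
top [240.3 214.9] 436 [553.5 114.6]
side [325.9 264. ] 427 [554.5 111.5]
side [317.4 293.7] 338 [562.  185.4]
side [308.3 330.7] 294 [567.5 266.3]
```

View pics/placed.png

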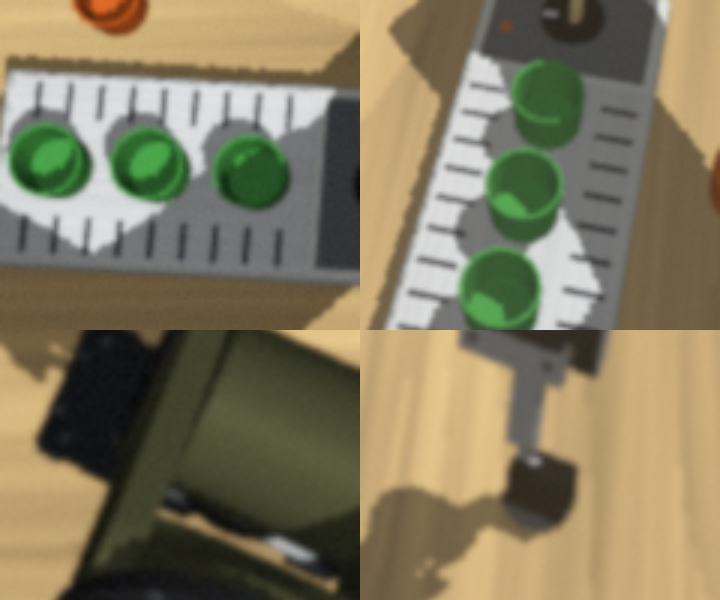

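Top crop: the three cups stand upright in an even row with clear gaps, the new one at about (560,190), within 0.6 mm of the midpoint. Now the knob.

Request:
send_rows --series '[[[0.85,-2,3,10,0.4],[0.85,-2,3,30,0.4],[0.85,-2,3,50,0.4],[0.85,-2,3,50,0.4]]]'

```text
clock: 10.1
eef_pos: [461.0, -171.8, 53.1]
eef_rot: [3.142, -0.003, 2.699]
wrist_force: [0.2, -0.1, 0.2]
finger_gap: 79.7
```

```bash
python3 -c "
from h import *
go(460.5,-175.3,17,2.70)"
```

```text
t 10.1 at [ 461.  -171.8   53.1] rot [ 3.142e+00 -3.000e-03  2.699e+00] F [ 0.2 -0.1  0.2] gap 79.7 q [-0.43  0.38  1.83  0.    0.93 -1.56]
dx -1.0 dy -3.4 dz 36.1 roll -0.1
```

Request:
send_rows --series '[[[0.85,-1,-3,15,0],[0.85,-1,-3,30,0],[0.85,-1,-3,36,0],[0.1,-1,-3,36,0],[0.1,-1,-3,36,0],[0.1,-1,-3,36,0],[0.1,-1,-3,36,0],[0.1,-1,-3,36,0],[0.1,-1,-3,36,0],[0.1,-1,-3,36,0]]]' --newtons 35

```text
clock: 11.1
eef_pos: [461.1, -176.4, 19.0]
eef_rot: [-3.142, 0.0, 2.699]
wrist_force: [-0.4, -1.0, -0.1]
finger_gap: 27.3
```

Request:
send_rows --series '[[[0.1,0,0,0,0],[0.1,0,0,-30,0],[0.1,0,0,-70,0],[0.1,0,0,-110,0],[0.1,0,0,-130,0],[0.1,0,0,-130,0]]]'

```text
clock: 11.7
eef_pos: [462.1, -176.9, 151.5]
eef_rot: [-3.142, 0.005, 2.699]
wrist_force: [1.4, 0.5, -1.3]
finger_gap: 25.6
```

```bash
python3 -c "
from h import *
go(546.3,17.5,140,3.16)"
```

```text
t 11.7 at [ 462.1 -176.9  151.5] rot [-3.142  0.005  2.699] F [ 1.4  0.5 -1.3] gap 25.6 q [-0.44  0.24  1.75 -0.    1.15 -1.57]
dx 7.2 dy 211.7 dz 11.5 roll -26.4
```

Request:
send_rows --series '[[[0.1,1,30,0,-5],[0.1,2,75,0,-12],[0.1,4,120,0,-19],[0.1,6,160,5,-26.4],[0.1,7,195,15,-26.4],[0.1,7,212,30,-26.4],[0.1,7,212,40,-26.4],[0.1,7,212,40,-26.4],[0.1,7,212,40,-26.4]]]'

```text
clock: 12.6
eef_pos: [545.2, 17.3, 108.6]
eef_rot: [-3.142, -0.001, -3.125]
wrist_force: [0.1, 1.0, -0.1]
finger_gap: 25.8
```

```bash
python3 - <<'E'
from h import *
go(546.3,17.5,100,3.16)
c=[]
for n in("top","side"):
    p=manip.camera(n);s=manip.read_state();u,v=proj(p,[546,17,80])[0].astype(int)
    c.append(cv2.resize(p["img"][v-30:v+30,u-30:u+30],(390,390),interpolation=cv2.INTER_CUBIC))
    e=s["eef_pos"];print(n,u,v,"exp knob bottom centre",proj(p,[e[0],e[1],e[2]-19])[0].round(1),"shaft top",proj(p,[546.3,17.5,77])[0].round(1),"collar",proj(p,[546.3,17.5,53])[0].round(1))
cv2.imwrite("pics/over.png",np.hstack(c)[:,:,::-1])
E
```

```text
t 12.6 at [545.2  17.3 108.6] rot [-3.142e+00 -1.000e-03 -3.125e+00] F [ 0.1  1.  -0.1] gap 25.8 q [-0.04  0.4   1.65 -0.    1.1  -1.62]
dx -1.1 dy 0.2 dz 8.6 roll -0.1
top 284 217 exp knob bottom centre [284.4 217.4] shaft top [284.8 217.8] collar [285.6 219.2]
side 334 228 exp knob bottom centre [335.2 226.4] shaft top [334.8 229.9] collar [334.5 236. ]
```

View pics/over.png

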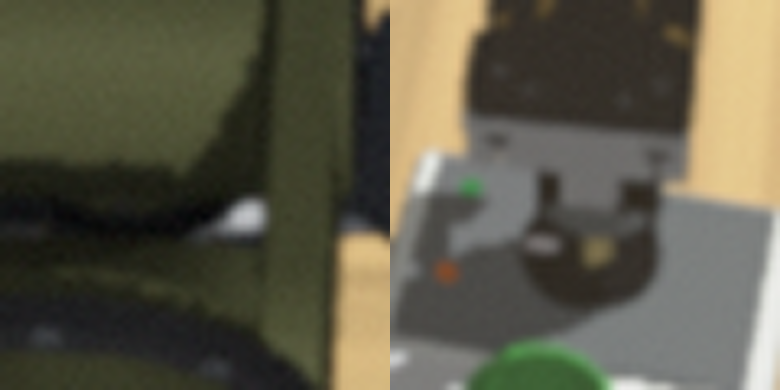

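Side view: the flange's underside arc is centred at about column 597 of the crop, right over the brass shaft at (597,248). The top view is hidden by the arm. I'll go down gently.

Request:
send_rows --series '[[[0.1,-1,0,5,0],[0.1,-1,0,9,0],[0.1,-1,0,11,0],[0.1,-1,0,12,0],[0.1,-1,0,13,0],[0.1,-1,0,14,0],[0.1,-1,0,15,0],[0.1,-1,0,16,0],[0.1,-1,0,16,0]]]' --newtons 45

```text
clock: 13.6
eef_pos: [546.8, 18.1, 93.0]
eef_rot: [-3.142, 0.0, -3.124]
wrist_force: [1.7, 0.3, -2.4]
finger_gap: 25.9
```

Request:
send_rows --series '[[[0.1,0,0,1,0],[0.1,0,0,2,0],[0.1,0,0,3,0],[0.1,0,0,4,0],[0.1,0,0,5,0],[0.1,0,0,5,0]]]'

```text
clock: 14.2
eef_pos: [546.8, 18.1, 87.9]
eef_rot: [-3.142, 0.0, -3.124]
wrist_force: [3.3, -0.6, -0.9]
finger_gap: 25.6
```

Request:
send_rows --series '[[[0.1,-0.4,0,1,0],[0.1,-0.4,0,2,0],[0.1,-0.4,0,4,0],[0.1,-0.4,0,5,0],[0.1,-0.4,0,6,0],[0.1,-0.4,0,6,0]]]'

```text
clock: 14.8
eef_pos: [547.0, 18.2, 81.8]
eef_rot: [-3.142, -0.0, -3.124]
wrist_force: [1.4, -1.6, -2.8]
finger_gap: 25.5
```

Request:
send_rows --series '[[[0.1,0,0,1,0],[0.1,0,0,2,0],[0.1,0,0,3,0],[0.1,0,0,4,0],[0.1,0,0,5,0],[0.1,0,0,6,0],[0.1,0,0,6,0]]]'

```text
clock: 15.5
eef_pos: [547.1, 18.1, 76.0]
eef_rot: [-3.142, 0.0, -3.124]
wrist_force: [-1.9, -2.5, 4.8]
finger_gap: 25.9
```

Request:
send_rows --series '[[[0.1,0,0,1,0],[0.1,0,0,2,0],[0.1,0,0,2.5,0],[0.1,0,0,3,0],[0.1,0,0,3,0],[0.1,0,0,3,0]]]' --newtons 55

```text
clock: 16.1
eef_pos: [547.2, 18.1, 73.8]
eef_rot: [-3.141, 0.001, -3.124]
wrist_force: [-5.1, -2.2, 12.4]
finger_gap: 25.6
```

Request:
send_rows --series '[[[0.1,0.4,0,0.5,0],[0.1,0.4,0,1,0],[0.1,0.4,0,1,0],[0.1,0.4,0,1,0],[0.1,0.4,0,1,0]]]'

```text
clock: 16.6
eef_pos: [547.3, 18.2, 73.6]
eef_rot: [-3.141, 0.002, -3.124]
wrist_force: [-6.5, -2.6, 20.4]
finger_gap: 25.7
```

```bash
python3 - <<'E'
from h import *
go(546.3,17.5,74,3.16)
p=manip.camera("side");s=manip.read_state();u,v=proj(p,[546,17,70])[0].astype(int)
cv2.imwrite("pics/press.png",cv2.resize(p["img"][v-35:v+35,u-45:u+45],(720,560),interpolation=cv2.INTER_CUBIC)[:,:,::-1])
for b in blobs(green(p),25): print(b[0].round(1),b[1],fitc(p,lambda x,y:cup(x,y,50),b[0],ray(p,b[0],70)[:2]).round(1))
e=s["eef_pos"];print(u,v,"knob foot",proj(p,[e[0],e[1],55])[0].round(1),s["wrist_force"].round(1),s["moment"].round(2))
E
```

```text
t 16.6 at [547.3  18.2  73.6] rot [-3.141e+00  2.000e-03 -3.124e+00] F [-6.5 -2.6 20.4] gap 25.7 q [-0.03  0.45  1.67 -0.    1.02 -1.62]
dx 1.0 dy -0.7 dz -0.4 roll -0.0
[326.  264.8] 431 [553.9 113.5]
[318.2 295.4] 482 [559.8 189.1]
[310.1 329.3] 566 [564.5 263. ]
334 231 knob foot [334.1 235.7] [-6.1 -1.8 20.9] [-0.5   1.25 -0.01]
```

View pics/press.png

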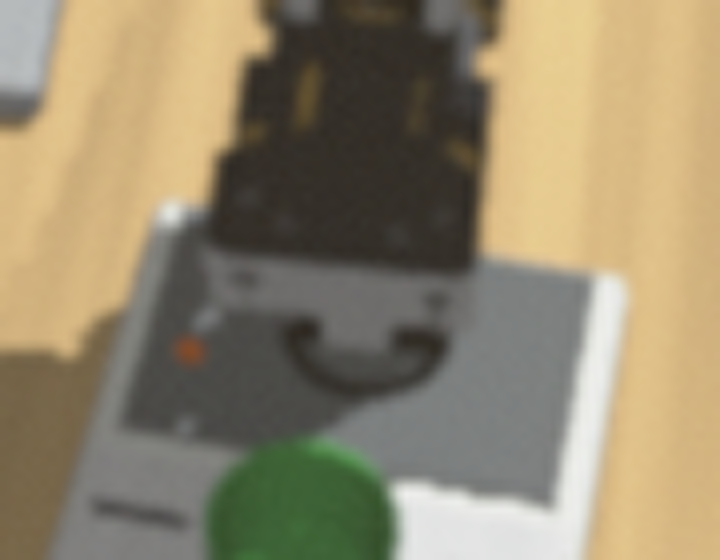

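Side view: the flange sits concentric and almost flush on the collar at about (367,365) in the crop, and the three cups are undisturbed. The last 1 mm of commanded push moved the tool only 0.2 mm and added 8 N, so the knob is at its stop.

```bash
python3 -c "
from cell import manip
print(manip.sign_off())"
```

```text
the job is handed in; nothing more can be done
None
```

I finished both parts and handed the job in at about 16.7 s, with the arm still gripping the knob and holding it pressed down.

- **Cup:** I stood the loose green cup upright on the plate and let go. The last side view put it at (560, 189) mm. That is within about 1 mm of midway between cups b (554, 113) and a (564, 263), leaving roughly 21 mm clear on each side. Those two cups have not moved, to within measurement error.
- **Knob:** I turned it to the mark, measured at about 0.02 rad from world x, and it slid onto the D-shaft with almost no upward force. The spring load then rose until it hit a hard stop. At hand-in the wrist read about 21 N of upward force with the tool at 73.6 mm. The expected height for fully pressed was 74 mm.

**Checks:**
- The arm hid the knob from the top camera, so I confirmed the knob only in the side view and by force and height.
- The pointer line itself could not be seen at the end. Its alignment follows from the D-socket fit and the tool angle.
- About 6 N of sideways force remained on the wrist.
- I did not re-measure the bystanders. I kept the arm well above or away from them throughout.

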